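# Prove the stop, then work a guarded relay with the spudger

## Robot

A 6-joint arm with a two-finger parallel gripper is mounted at the origin on the work surface. World frame = base frame: x ahead of the robot, y to its left, z up, the work surface at z = 0. Lengths are in m, angles in rad, forces in N, time in s.
With the tool pointing down it reaches from about 0.35 to 0.875 m from the base axis. Payload 4.2 kg.
Tool frame: the origin (TCP) lies at the very end of the fingers, on their centre line; the grasp point (between the pads) lies 19 mm behind it; z points along the fingers, y is the line along which they close (so a half turn about z gives the same grasp; the last joint's range is limited). The gripper opens to 85 mm and grips with 20 to 120 N. Pads are 22 mm wide; open, the fingers measure 114 mm over their backs; the gripper's body (76 mm by 85 mm) begins 54 mm behind the grasp point. The pads swing forward as they close: fully open they stand 13 mm farther back than shut.
Start: joints at [1.424, 0.385, 0.008, 0, -1.194, -0.259], TCP at [0.247, 0.574, 0.21] pointing down, gripper open.
Joint ranges: [-3.14, 3.14], [-1.21, 2.06], [-1.07, 1.41], [-3.16, 2.05], [-2.99, -0.16], [-3.1, 3.1]. Speed limits (rad/s): [2.79, 2.79, 3.14, 3.14, 3.14, 3.14].

## Interface

Orientations are given as a unit quaternion [x, y, z, w].
In Python, from rig import read_state, grab_frame, camera_info, hand_in gives the robot as it stands.
- The arm moves only by the tool drive_tool, never from a script. Its argument "motion" is a list of rows, each an object of numbers: "tx", "ty", "tz": the shift along the tool's x, y, z in fractions of the full range, 1 being 1000 mm; "ax", "ay", "az": the turn, a rotation vector about the tool's x, y, z in parts of the range, where 1.0 means 4 rad; "fingers": the finger opening in mm, from 0 to 85.4. In form: [{"tx": .., "ty": .., "tz": .., "ax": .., "ay": .., "az": .., "fingers": ..}, ...]. A call has 1 to 8 rows; each row is the pose to reach, as a shift and turn from the pose commanded when the call began, along the tool's axes at that moment; what a row does not reach only later rows make up. A row lasts 1/12 s, in which the tool goes at most 41.7 mm and 7.16 degrees, less where a joint would pass 70% of its speed; a pose out of reach is approached as far as the arm can. A call with a gripper value outside its range is refused whole. The fingers move at their own pace and stop on an object; "force" is the grip in N (left out, the last holds). Time passes only in rows, so rows that repeat a pose let the fingers close. It gives the time, the measured TCP pose, the force, the opening and the grip force at its end, in the units of the state.
- read_state(): the state, without advancing time (a new reading comes with each control period).
- grab_frame(name): name is "scene" or "top"; returns (picture, depth): 400x640x3 uint8, red, green, blue; 400x640 float32, m along the optical axis (not along the pixel's ray), 0 where there is no reading.
- camera_info(name): a dict with "vfov" (degrees; the focal length in pixels is half the picture's height over the tangent of half this angle, whatever the lens; pixels are square), "cx", "cy" (the principal point, pixels), "T" (4x4, takes a point from camera to world coordinates). Camera axes: x right, y down, z forward; pixel columns grow to the right and rows downward; lengths in m; the calibration is good to about 2 mm. A picture is of the moment at which its call begins. camera_info takes no time and is no camera call.
- hand_in(): hands the job in; it is judged then, once.
The state is a dict: "clock": time; "joint_pos": joint angles; "dq": joint speeds; "joint_efforts": joint torques, N m; "tcp_pos": TCP position; "ee_rot": TCP orientation; "ft_force": force on the tool from outside, world axes, zero at the start; "wrist_torque": the same for the moment, N m; "width": finger opening in m; "gripper_force": force on a finger pad.
Only numpy, scipy, OpenCV 4.12 (cv2) and the standard library are available. Lean on these libraries where they do the work, as an engineer would, in place of code of your own. Each camera call takes 0.05 s, during which the arm holds its last target. There are 200 camera calls.

## Task

Prove the test fixture's stop before working the relay: press the red mushroom head fully down so that it stays down, then turn it clockwise (seen from above) until it has risen fully again, and leave it so. Then pick up the red fibre spudger, pass its blade straight through the yellow-rimmed slot in the grey guard from the robot's side, and push the relay's armature behind it in to its stop. Finish still holding the spudger by its handle in the slot with the armature pushed in, and leave the lamp caps, finger stop and relay cover where they are.

Things in the scene. Friction and masses are not known exactly. Their poses are not given: they have to be found in the camera images.
- stop_top (a point): centre of the top of the stop's red mushroom head: round, 40 mm across, 20 mm high, white line on top, on an 18 mm stem above a fixed yellow housing 75 x 75 x 50 mm with a 4 mm collar 34 mm across. Head top 90 mm above the desk when up, 84 mm when pressed fully down (takes 3 to 4 N; it stays down when let go). z up.
- stop_head (a joint): turn of the mushroom head, rad: 0 at the start, growing clockwise seen from above, end stop at 0.95. A screw thread lifts the head by 6.5 mm per rad of turn, so a pressed head is fully up again at the end stop; a gripper that turns it should rise with it. It turns stiffly (about 0.05 N m) and stays where it is left.
- spudger: loose red fibre spudger lying flat, 130 mm long, about 35 g. Handle 70 (x) x 22 (y) x 20 (z) mm, then along +x a blade 60 mm long, 14 mm wide (y), 8 mm thick, centred in the handle's height. Origin: under the middle of the handle, on its underside. Own x points along the blade to the tip, z up. Centre of mass 13 mm ahead of the origin.
- spudger_tip (a point): centre of the end face of the spudger's blade: 95 mm ahead of its origin and 10 mm above its underside. Axes as the spudger's.
- guard: fixed grey steel guard 130 mm wide (y), 90 mm high, upright plate 4 mm thick with side cheeks running 105 mm back from it; open at the top and rear, a small relay inside. Origin: desk level, middle of the plate's front face, which looks to the robot. Own x points horizontally through the slot, away from the robot; z up.
- window (a point): centre of the slot in the guard plate, on its front face, 50 mm above the desk. Slot 16 mm wide (y) by 10 mm high (z), right through the 4 mm plate; a yellow rim flared at 45 degrees stands 4 mm out in front and opens to about 24 x 18 mm. Axes as the guard's: x through the slot.
- armature (a joint): swing of the relay's nickel armature behind the slot, rad: 0 at rest, 0.40 at its stop. Upright plate 30 mm wide, hinged 37 mm below the slot's centre, its face 18.5 mm behind the guard's front face at rest; a level blade brings it to 0.25 rad at about 28 mm and to its stop at about 33 mm behind the front face. Spring, 1 to 2 N at the blade; it springs back.
- cap0: ivory lamp cap, 26 mm across, 19 mm high, loose bystander; origin under its centre
- cap1: ivory lamp cap, as cap0
- cap2: ivory lamp cap, as cap0
- relay_cover: round steel relay cover, 48 mm across, 55 mm high, loose bystander; origin under its centre
- finger_stop: nickel dial finger stop, a flat 49 x 12 x 4 mm strip with one end turned up to 16 mm, loose bystander; origin under its middle
Mind the look-alikes: they are no part of the job. What is shaped like the part that bears stop_top but green or orange is not meant.

How it is judged:
On the way, in this order (a step that is already met when the one before it is completed fails the run):
1. the mushroom head is pressed down, not yet turned (height (world z) of stop_top below 0.0855 m and value of joint stop_head below 0.3 rad), for 0.1 s.
2. the head is turned clockwise and has risen again (value of joint stop_head above 0.6 rad and height (world z) of stop_top above 0.0875 m), for 0.1 s.
3. the spudger, held by the fingers, has its blade through the slot (x of spudger_tip in the frame of window between 0.008 and 0.05 m and y of spudger_tip in the frame of window between -0.008 and 0.008 m and z of spudger_tip in the frame of window between -0.008 and 0.008 m and contact force between the fingers and spudger above 1 N), for 0.1 s.
At the end, for the whole second after the job is handed in: Fingers hold the spudger still, >25 mm up, blade through the slot: tip 22-50 mm behind the guard front, within 8 mm of the slot axis and 0.2 rad of it; armature in >0.25 rad; stop head top >87.5 mm high, turned >0.6 rad; no cap, finger stop or cover moved over 20 mm (all of step 2 and x of spudger_tip in the frame of window between 0.022 and 0.05 m and y of spudger_tip in the frame of window between -0.008 and 0.008 m and z of spudger_tip in the frame of window between -0.008 and 0.008 m and angle between the x axis of spudger and the x axis of window, either way round below 0.2 rad and value of joint armature above 0.25 rad and contact force between the fingers and spudger above 1 N and height (world z) of spudger above 0.025 m and linear speed of spudger below 0.02 m/s and distance of each of cap0, cap1, cap2, relay_cover, finger_stop from where it was at the start of the episode below 0.02 m); the arm keeps its last pose, push and grip.
It fails at once if a lamp cap, the finger stop or the relay cover is knocked away (distance of any of cap0, cap1, cap2, relay_cover, finger_stop from where it was at the start of the episode above 0.03 m).
It also fails if it takes over 64 s, if anything falls off the work surface, if the arm or the gripper's body presses on something with over 40 N, if the wrist force passes 120 N, or if a joint passes its speed limit or range.

## Working session

There is one attempt and no reset: what is moved stays moved. The work goes in short steps, Python scripts to look and compute and a tool call to move; the robot and the scene stay as the last step left them, time stands still between calls to the robot, and variables do not carry over. Pictures are saved under pics/ and viewed, at most 10 in all, crops included, and the job is handed in when it is done.

Besides the shell and the picture viewer there is one more tool, called after ">>>" as name(argument=value, ...) on one line, values as JSON. drive_tool: Moves the arm, as the interface text tells. Its arguments: {"type":"object","properties":{"motion":{"type":"array","items":{"type":"object","properties":{"tx":{"type":"number"},"ty":{"type":"number"},"tz":{"type":"number"},"ax":{"type":"number"},"ay":{"type":"number"},"az":{"type":"number"},"fingers":{"type":"number"}}}},"force":{"type":"number"}},"required":["motion"]}

```bash
mkdir -p pics; cat > h.py <<'E'
import numpy as np,cv2
from rig import *
def cam(n):
    c=camera_info(n); f=200/np.tan(np.radians(c["vfov"])/2); return f,c["cx"],c["cy"],np.array(c["T"])
def ray(n,u,v):
    f,cx,cy,T=cam(n); d=T[:3,:3]@np.array([(u-cx)/f,(v-cy)/f,1]); return T[:3,3],d
def onz(n,u,v,z):
    o,d=ray(n,u,v); return o+d*(z-o[2])/d[2]
def cloud(n,dep):
    f,cx,cy,T=cam(n); v,u=np.mgrid[:400,:640]
    P=np.stack([(u-cx)/f*dep,(v-cy)/f*dep,dep],-1); return P@T[:3,:3].T+T[:3,3]
def proj(n,p):
    f,cx,cy,T=cam(n); q=T[:3,:3].T@(np.array(p)-T[:3,3]); return q[0]/q[2]*f+cx,q[1]/q[2]*f+cy
E
python3 - <<'E'
from h import *
for n in("scene","top"):
    p,d=grab_frame(n); cv2.imwrite(f"pics/{n}0.png",p[...,::-1]); np.savez(f"{n}0.npz",p=p,d=d); print(n,camera_info(n))
s=read_state();print(s)
E
```

```text
scene {'vfov': 42.26451148292725, 'cx': 316.1017270403869, 'cy': 203.37331867006452, 'T': array([[-0.67266318,  0.49924977, -0.5461446 ,  1.21163532],
       [ 0.73974107,  0.43623557, -0.51232966,  0.58637514],
       [-0.01753276, -0.74863088, -0.66275516,  0.84261381],
       [ 0.        ,  0.        ,  0.        ,  1.        ]])}
top {'vfov': 49.17488210967544, 'cx': 318.1439154718398, 'cy': 194.972184882559, 'T': array([[ 0.01726137, -0.98404286,  0.17709235,  0.41488896],
       [-0.99973919, -0.0196354 , -0.01166175,  0.00108903],
       [ 0.01495294, -0.17684486, -0.98412515,  1.02738739],
       [ 0.        ,  0.        ,  0.        ,  1.        ]])}
{'clock': 0.1, 'joint_pos': array([ 1.42361078e+00,  3.85452910e-01,  6.76303877e-03, -4.64503639e-04,
       -1.19399947e+00, -2.58577272e-01]), 'dq': array([ 0.00128272, -0.00216312,  0.00446508,  0.0021171 ,  0.00077557,
       -0.00121509]), 'joint_efforts': array([-3.07963674e-04, -3.93320775e+01,  1.88928688e+01,  4.19789091e+00,
       -2.58214372e-03,  7.54017329e-07]), 'tcp_pos': array([0.24646767, 0.57373243, 0.209143  ]), 'ee_rot': array([ 9.79472338e-01, -2.01576281e-01, -1.62853970e-04,  9.57055081e-04]), 'ft_force': array([-0.39359952, -1.32589678,  0.56641873]), 'wrist_torque': array([ 0.01053186,  0.01582922, -0.00623846]), 'gripper_force': 0.0, 'width': 0.0855751887269548}
```

View pics/scene0.png

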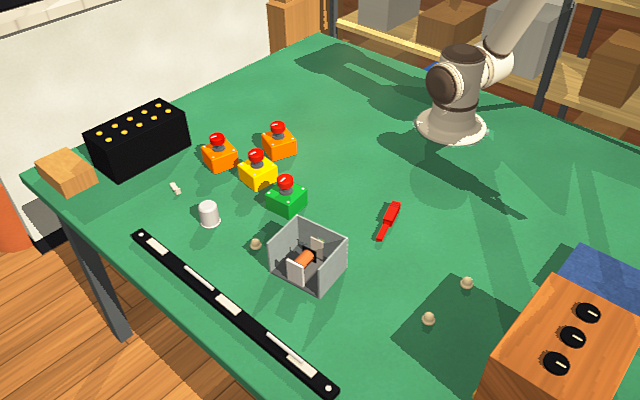

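View pics/top0.png

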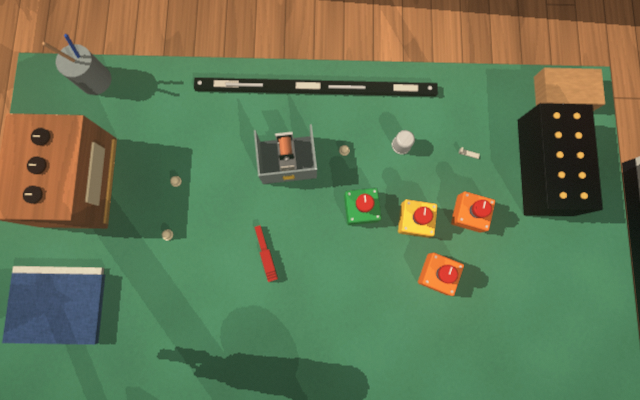

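The scene view shows four mushroom stops: orange (217,150), orange (278,135), yellow (257,168) and green (285,195). In the top view they sit at (475,211), (441,273), (418,217) and (363,205). The yellow housing fits the description. The spudger is at (265,253) top, and the guard, with its yellow rim, is at (288,178) top.

```bash
python3 - <<'E'
from h import *
print("tcp proj",proj("top",[.247,.574,.21]),proj("scene",[.247,.574,.21]),"base",proj("scene",[0,0,0]))
for n in("scene","top"):
    z=np.load(n+"0.npz");p,d=z["p"],z["d"];P=cloud(n,d);hsv=cv2.cvtColor(p,cv2.COLOR_RGB2HSV)
    H,S,V=[hsv[...,i].astype(int) for i in range(3)]
    red=((H<5)|(H>174))&(S>170)&(V>90)
    yel=(H>20)&(H<32)&(S>150)&(V>90)
    for nm,m in(("red",red),("yel",yel)):
        k,l,st,c=cv2.connectedComponentsWithStats(m.astype(np.uint8))
        for i in range(1,k):
            if st[i,4]<25: continue
            q=P[l==i]; q=q[d[l==i]>0]; print(n,nm,c[i].round(1),st[i],"med",np.median(q,0).round(4),"z5/95",np.percentile(q[:,2],[5,95]).round(3),"x",np.percentile(q[:,0],[2,98]).round(3),"y",np.percentile(q[:,1],[2,98]).round(3))
p=np.load("top0.npz")["p"]
a=cv2.resize(p[180:300,340:500],None,fx=4,fy=4,interpolation=3); b=cv2.resize(p[120:290,240:325],(240,480),interpolation=3)
s=np.load("scene0.npz")["p"]
cv2.imwrite("pics/c1.png",a[...,::-1])
cv2.imwrite("pics/c2.png",np.hstack([b,cv2.resize(s[195:315,250:410],None,fx=3.4,fy=4)])[...,::-1])
E
```

```text
tcp proj (np.float64(-16.437309512358297), np.float64(364.8639576861783)) (np.float64(669.6772854899316), np.float64(196.09429227097885)) base (np.float64(450.8673868462871), np.float64(125.14042848884829))
scene red [277.4 127. ] [271 121  14  13 136] med [ 0.4292 -0.2823  0.087 ] z5/95 [0.073 0.091] x [0.407 0.442] y [-0.304 -0.269]
scene red [216.8 139. ] [210 133  14  13 151] med [ 0.5714 -0.3597  0.0873] z5/95 [0.074 0.092] x [0.551 0.586] y [-0.385 -0.348]
scene red [255.9 154.9] [248 148  16  15 167] med [ 0.5527 -0.2315  0.0873] z5/95 [0.074 0.092] x [0.53  0.567] y [-0.255 -0.218]
scene red [284.8 181.2] [277 174  16  15 178] med [ 0.5794 -0.1051  0.0876] z5/95 [0.075 0.091] x [0.559 0.592] y [-0.127 -0.091]
scene red [388.5 218.6] [376 201  24  40 364] med [0.4575 0.1104 0.0172] z5/95 [0.008 0.021] x [0.404 0.523] y [0.085 0.133]
scene yel [283.7 143.1] [272 140  24   8  25] med [ 0.4343 -0.2551  0.0489] z5/95 [0.046 0.05 ] x [0.405 0.464] y [-0.269 -0.245]
scene yel [224.5 155. ] [213 151  24   9  26] med [ 0.5738 -0.3355  0.0486] z5/95 [0.045 0.051] x [0.543 0.604] y [-0.
[... 327 characters left out ...]
-0.3652  0.0895] z5/95 [0.077 0.092] x [0.545 0.578] y [-0.385 -0.351]
top red [422.5 215.8] [414 207  18  17 215] med [ 0.5419 -0.2361  0.0898] z5/95 [0.08  0.093] x [0.527 0.559] y [-0.255 -0.222]
top red [265.8 256.3] [255 226  22  55 414] med [0.4479 0.1055 0.019 ] z5/95 [0.012 0.023] x [0.401 0.517] y [0.084 0.129]
top red [447.1 274.2] [438 265  20  18 248] med [ 0.4186 -0.2857  0.0896] z5/95 [0.079 0.092] x [0.402 0.436] y [-0.306 -0.272]
top yel [288.3 177.1] [283 176  11   3  28] med [0.6311 0.0579 0.0461] z5/95 [0.04  0.061] x [0.629 0.634] y [0.048 0.07 ]
top yel [414.9 217.5] [401 199  36  36 576] med [ 0.5398 -0.2242  0.0502] z5/95 [0.046 0.053] x [0.509 0.581] y [-0.273 -0.203]
```

View pics/c1.png

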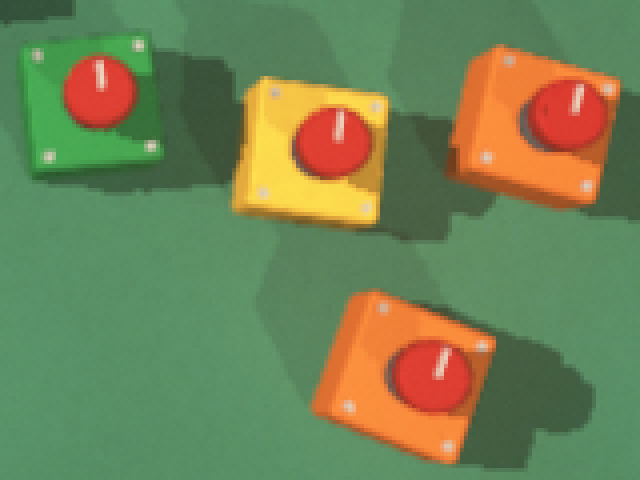

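View pics/c2.png

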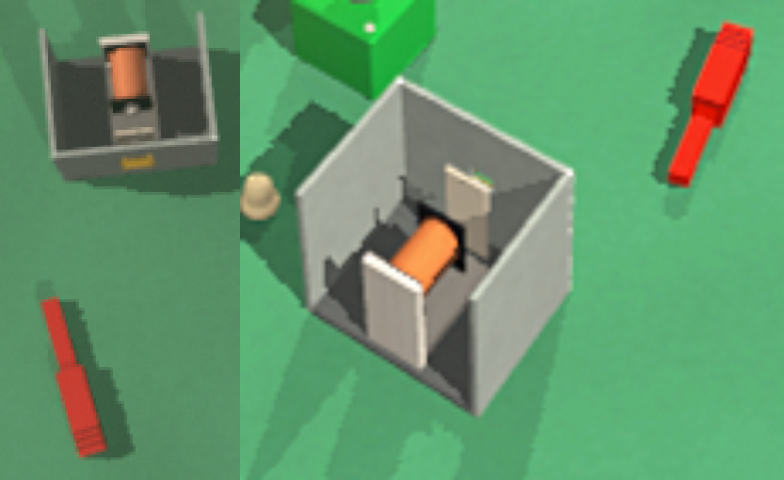

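The crops confirm that the yellow-housed stop at (418,217) top is the right one. The spudger's blade points towards the guard, and the slot's yellow rim faces the robot. I'll start moving towards the stop and work out the finer poses alongside.

Units first: shifts go in shares of 1000 mm and turns go in shares of 4 rad. So 629 mm / 1000 = 0.629, 594 mm / 1000 = 0.594.

>>> drive_tool(motion=[{"tx":0.085,"ty":0.085,"fingers":60},{"tx":0.17,"ty":0.17,"fingers":60},{"tx":0.255,"ty":0.255,"fingers":60},{"tx":0.34,"ty":0.34,"fingers":60},{"tx":0.425,"ty":0.425,"fingers":60},{"tx":0.51,"ty":0.51,"fingers":60},{"tx":0.594,"ty":0.629,"fingers":60},{"tx":0.594,"ty":0.629,"fingers":60}], force=30)

```text
$.motion[0]: bad value
```

```bash
python3 - <<'E'
from h import *
for n in("scene","top"):
    z=np.load(n+"0.npz");p,d=z["p"],z["d"];P=cloud(n,d);hsv=cv2.cvtColor(p,cv2.COLOR_RGB2HSV)
    H,S,V=[hsv[...,i].astype(int) for i in range(3)]
    red=((H<5)|(H>174))&(S>170)&(V>90)
    # head: top face
    m=red&(abs(P[...,0]-.545)<.03)&(abs(P[...,1]+.237)<.03)&(P[...,2]>.0875); q=P[m]
    (c,r)=cv2.minEnclosingCircle(q[:,:2].astype(np.float32)); print(n,"head",q.mean(0).round(4),c,r,len(q))
    # spudger
    m=red&(abs(P[...,0]-.46)<.09)&(abs(P[...,1]-.105)<.06); q=P[m]
    vv,uu=np.nonzero(m); G=np.array([onz(n,u,v,.02 if 0 else .018) for u,v in zip(uu,vv)])[:,:2]
    rc=cv2.minAreaRect(G.astype(np.float32)); print(n,"spud minrect",rc, "ends",)
    mu=G.mean(0);w,E=np.linalg.eigh(np.cov(G.T));a=E[:,1];a*=np.sign(a[0]);t=(G-mu)@a;print(" axis",a,np.degrees(np.arctan2(a[1],a[0])),"ends",mu+a*t.min(),mu+a*t.max())
    for lo,hi in((.003,.04),(.085,.13)): 
        k=(t-t.min()>lo)&(t-t.min()<hi); s=(G-mu)@[-a[1],a[0]]; print("  seg",G[k].mean(0).round(4),"width",np.ptp(s[k]).round(4))
    # guard
    m=(S<60)&(P[...,2]>.082)&(P[...,2]<.1)&(P[...,0]>.58)&(P[...,0]<.78)&(abs(P[...,1]-.06)<.1)
    q=P[m];print(n,"guard",len(q)); 
    rc=cv2.minAreaRect(q[:,:2].astype(np.float32));print(rc,cv2.boxPoints(rc).round(4).tolist())
    m=(P[...,2]>.01)&(P[...,2]<.085)&(P[...,0]>.6)&(P[...,0]<.66)&(abs(P[...,1]-.06)<.06)
    q=P[m]; 
    if n=="top":
        # front face: column-wise lower x
        vx,vy,x0,y0=cv2.fitLine(q[:,:2].astype(np.float32),cv2.DIST_HUBER,0,.01,.01).ravel();print("front fit",len(q),np.degrees(np.arctan2(vy,vx)),x0,y0,"x at y=.06",x0+(0.06-y0)*vx/vy)
print(read_state()["tcp_pos"],read_state()["ee_rot"],read_state()["joint_pos"])
E
```

```text
scene head [ 0.547  -0.2374  0.0896] (0.5477203130722046, -0.2377322018146515) 0.020005984231829643 78
scene spud minrect ((0.4661043882369995, 0.1130179762840271), (0.14142122864723206, 0.024910271167755127), 18.48150634765625) ends
 axis [0.94499004 0.32709909] 19.09279652935963 ends [0.3993281  0.08994221] [0.53288694 0.1361723 ]
  seg [0.4207 0.0973] width 0.025
  seg [0.5008 0.125 ] width 0.0174
scene guard 511
((0.6870262622833252, 0.06660822033882141), (0.10739317536354065, 0.1337599903345108), 7.754000663757324) [[0.6248000264167786, 0.12559999525547028], [0.642799973487854, -0.006899999920278788], [0.7493000030517578, 0.007600000128149986], [0.7311999797821045, 0.14010000228881836]]
top head [ 0.5437 -0.2388  0.0903] (0.5446041226387024, -0.23907874524593353) 0.018364951014518738 171
top spud minrect ((0.460055947303772, 0.10912160575389862), (0.12666074931621552, 0.02089500054717064), 18.26137351989746) ends
 axis [0.95033638 0.31122462] 18.13304736842366 ends [0.39988571 0.0893423 ] [0.52026747 0.12876599]
  seg [0.4203 0.096 ] width 0.0208
  seg [0.5008 0.1225] width 0.012
top guard 327
((0.6848448514938354, 0.06491629034280777), (0.10452497750520706, 0.12997911870479584), 7.629552841186523) [[0.6244000196456909, 0.12240000069141388], [0.641700029373169, -0.006399999838322401], [0.7452999949455261, 0.007400000002235174], [0.7279999852180481, 0.1362999975681305]]
front fit 458 -82.131546 0.63495153 0.05114237 x at y=.06 0.63372743
[0.24646767 0.57373243 0.209143  ] [ 9.79472338e-01 -2.01576281e-01 -1.62853970e-04  9.57055081e-04] [ 1.42361078e+00  3.85452910e-01  6.76303877e-03 -4.64503639e-04
 -1.19399947e+00 -2.58577272e-01]
```

In the tool's units: 240 mm / 1000 = 0.24, 224 mm / 1000 = 0.224.

>>> drive_tool(motion=[{"tx":0.028,"ty":0.03,"tz":0,"ax":0,"ay":0,"az":0,"fingers":60},{"tx":0.056,"ty":0.06,"tz":0,"ax":0,"ay":0,"az":0,"fingers":60},{"tx":0.084,"ty":0.09,"tz":0,"ax":0,"ay":0,"az":0,"fingers":60},{"tx":0.112,"ty":0.12,"tz":0,"ax":0,"ay":0,"az":0,"fingers":60},{"tx":0.14,"ty":0.15,"tz":0,"ax":0,"ay":0,"az":0,"fingers":60},{"tx":0.168,"ty":0.18,"tz":0,"ax":0,"ay":0,"az":0,"fingers":60},{"tx":0.196,"ty":0.21,"tz":0,"ax":0,"ay":0,"az":0,"fingers":60},{"tx":0.224,"ty":0.24,"tz":0,"ax":0,"ay":0,"az":0,"fingers":60}], force=30)

```text
clock: 0.77
tcp_pos: [0.3577, 0.2631, 0.2099]
ee_rot: [0.98, -0.201, -0.0, 0.0]
ft_force: [1.4, 0.0, 0.6]
width: 0.0602
gripper_force: 0.0
```

>>> drive_tool(motion=[{"tx":0.028,"ty":0.03,"tz":0,"ax":0,"ay":0,"az":0,"fingers":60},{"tx":0.056,"ty":0.06,"tz":0,"ax":0,"ay":0,"az":0,"fingers":60},{"tx":0.084,"ty":0.09,"tz":0,"ax":0,"ay":0,"az":0,"fingers":60},{"tx":0.112,"ty":0.12,"tz":0,"ax":0,"ay":0,"az":0,"fingers":60},{"tx":0.14,"ty":0.15,"tz":0,"ax":0,"ay":0,"az":0,"fingers":60},{"tx":0.168,"ty":0.18,"tz":0,"ax":0,"ay":0,"az":0,"fingers":60},{"tx":0.196,"ty":0.21,"tz":0,"ax":0,"ay":0,"az":0,"fingers":60},{"tx":0.224,"ty":0.24,"tz":0,"ax":0,"ay":0,"az":0,"fingers":60}])

```text
clock: 1.43
tcp_pos: [0.4688, -0.0457, 0.2101]
ee_rot: [0.979, -0.201, -0.0, -0.0]
ft_force: [0.9, 0.8, -0.8]
width: 0.06
gripper_force: 0.0
```

>>> drive_tool(motion=[{"tx":0.028,"ty":0.029,"tz":0,"ax":0,"ay":0,"az":0,"fingers":60},{"tx":0.056,"ty":0.058,"tz":0,"ax":0,"ay":0,"az":0,"fingers":60},{"tx":0.084,"ty":0.087,"tz":0,"ax":0,"ay":0,"az":0,"fingers":60},{"tx":0.112,"ty":0.116,"tz":0,"ax":0,"ay":0,"az":0,"fingers":60},{"tx":0.14,"ty":0.142,"tz":0.01,"ax":0,"ay":0,"az":0,"fingers":60},{"tx":0.148,"ty":0.147,"tz":0.04,"ax":0,"ay":0,"az":0,"fingers":60},{"tx":0.148,"ty":0.147,"tz":0.07,"ax":0,"ay":0,"az":0,"fingers":60},{"tx":0.148,"ty":0.147,"tz":0.09,"ax":0,"ay":0,"az":0,"fingers":60}])

```text
clock: 2.1
tcp_pos: [0.5451, -0.2378, 0.1163]
ee_rot: [0.979, -0.203, -0.002, -0.0]
ft_force: [-0.9, 1.2, -1.3]
width: 0.0604
gripper_force: 0.0
```

>>> drive_tool(motion=[{"tx":0,"ty":0,"tz":0.025,"ax":0,"ay":0,"az":0,"fingers":60},{"tx":0,"ty":0,"tz":0.054,"ax":0,"ay":0,"az":0,"fingers":60},{"tx":0,"ty":0,"tz":0.054,"ax":0,"ay":0,"az":0,"fingers":60},{"tx":0,"ty":0,"tz":0.054,"ax":0,"ay":0,"az":0,"fingers":60}])

```text
clock: 2.43
tcp_pos: [0.5456, -0.237, 0.0647]
ee_rot: [0.979, -0.201, -0.002, 0.0]
ft_force: [0.5, -0.2, 0.3]
width: 0.0601
gripper_force: 0.0
```

```bash
python3 - <<'E'
from h import *
o=[]
for n,(u,v) in(("scene",(256,165)),("top",(420,215))):
    p,d=grab_frame(n); o.append(cv2.resize(p[v-50:v+50,u-50:u+50],(400,400),interpolation=3))
cv2.imwrite("pics/g1.png",np.hstack(o)[...,::-1])
E
```

```text
(no output)
```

View pics/g1.png

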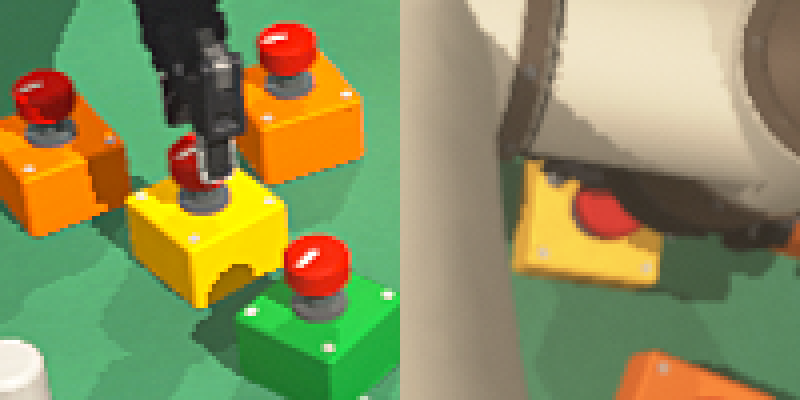

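The fingers straddle the yellow stop's head, with the near finger at (215,150) in the left half. Next I close and press down.

>>> drive_tool(motion=[{"tx":0,"ty":0,"tz":0,"ax":0,"ay":0,"az":0,"fingers":34},{"tx":0,"ty":0,"tz":0,"ax":0,"ay":0,"az":0,"fingers":34},{"tx":0,"ty":0,"tz":0,"ax":0,"ay":0,"az":0,"fingers":34},{"tx":0,"ty":0,"tz":0,"ax":0,"ay":0,"az":0,"fingers":34},{"tx":0,"ty":0,"tz":0,"ax":0,"ay":0,"az":0,"fingers":34},{"tx":0,"ty":0,"tz":0,"ax":0,"ay":0,"az":0,"fingers":34}], force=30)

```text
clock: 3.03
tcp_pos: [0.5476, -0.2374, 0.067]
ee_rot: [0.98, -0.201, 0.001, 0.0]
ft_force: [0.2, -0.9, 2.4]
width: 0.0341
gripper_force: 1.3
```

In the tool's units: 7 mm / 1000 = 0.007, 6 mm / 1000 = 0.006.

>>> drive_tool(motion=[{"tx":0,"ty":0,"tz":0.003,"ax":0,"ay":0,"az":0,"fingers":34},{"tx":0,"ty":0,"tz":0.006,"ax":0,"ay":0,"az":0,"fingers":34},{"tx":0,"ty":0,"tz":0.007,"ax":0,"ay":0,"az":0,"fingers":34},{"tx":0,"ty":0,"tz":0.007,"ax":0,"ay":0,"az":0,"fingers":34},{"tx":0,"ty":0,"tz":0.007,"ax":0,"ay":0,"az":0,"fingers":34}])

```text
clock: 3.45
tcp_pos: [0.5477, -0.2378, 0.0609]
ee_rot: [0.98, -0.201, 0.001, 0.001]
ft_force: [-0.7, 0.2, 10.4]
width: 0.034
gripper_force: 5.4
```

```bash
cat > head.py <<'E'
from h import *
p,d=grab_frame("scene");P=cloud("scene",d);hsv=cv2.cvtColor(p,cv2.COLOR_RGB2HSV);H,S,V=[hsv[...,i].astype(int) for i in range(3)]
m=((H<5)|(H>174))&(S>170)&(abs(P[...,0]-.546)<.03)&(abs(P[...,1]+.238)<.03)
q=P[m];print(len(q),"zmax",np.percentile(q[:,2],[80,90,97]).round(4))
cv2.imwrite("pics/h.png",cv2.resize(p[115:215,206:306],(400,400),interpolation=3)[...,::-1])
E
python3 head.py
```

```text
79 zmax [0.0815 0.083  0.0846]
```

View pics/h.png

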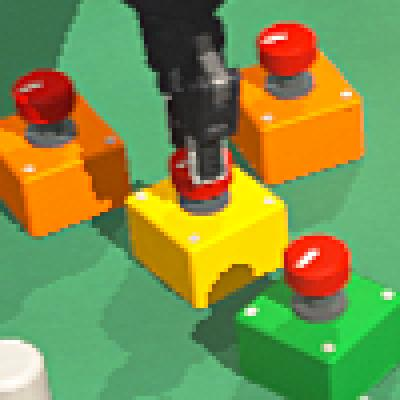

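>>> drive_tool(motion=[{"tx":0,"ty":0,"tz":0,"ax":0,"ay":0,"az":0,"fingers":25},{"tx":0,"ty":0,"tz":0,"ax":0,"ay":0,"az":0,"fingers":25},{"tx":0,"ty":0,"tz":0,"ax":0,"ay":0,"az":0,"fingers":25}])

```text
clock: 3.75
tcp_pos: [0.5472, -0.2393, 0.0616]
ee_rot: [0.98, -0.201, 0.001, 0.002]
ft_force: [-3.2, -5.2, 12.8]
width: 0.025
gripper_force: 6.6
```

```bash
python3 - <<'E'
from h import *
p,d=grab_frame("scene");P=cloud("scene",d);hsv=cv2.cvtColor(p,cv2.COLOR_RGB2HSV)
for v in range(140,172,2):
    print(v,[(tuple((P[v,u]*1000).round().astype(int).tolist()),'R' if p[v,u,0]>2*p[v,u,1].astype(int) else 'g' if hsv[v,u,1]<80 else 'y') for u in range(250,266,4)])
cv2.imwrite("pics/h2.png",cv2.resize(p[135:180,236:281],(540,540),interpolation=3)[...,::-1])
E
```

```text
140 [((549, -253, 120), 'g'), ((580, -199, 160), 'g'), ((579, -186, 165), 'g'), ((565, -188, 158), 'g')]
142 [((549, -253, 114), 'g'), ((578, -202, 152), 'g'), ((578, -188, 158), 'g'), ((567, -187, 153), 'g')]
144 [((551, -252, 109), 'g'), ((576, -205, 144), 'g'), ((577, -190, 151), 'g'), ((559, -196, 139), 'g')]
146 [((549, -255, 101), 'g'), ((576, -206, 138), 'g'), ((570, -199, 138), 'g'), ((562, -194, 135), 'g')]
148 [((553, -252, 98), 'g'), ((577, -206, 133), 'g'), ((570, -200, 131), 'g'), ((443, -338, -1), 'y')]
150 [((550, -256, 89), 'y'), ((561, -227, 108), 'g'), ((558, -215, 112), 'g'), ((448, -333, -3), 'y')]
152 [((552, -255, 84), 'R'), ((563, -226, 104), 'g'), ((558, -216, 106), 'g'), ((530, -235, 81), 'R')]
154 [((557, -249, 83), 'R'), ((565, -224, 100), 'g'), ((561, -214, 102), 'g'), ((536, -229, 82), 'R')]
156 [((560, -247, 80), 'g'), ((566, -223, 95), 'g'), ((557, -219, 92), 'g'), ((543, -221, 83), 'R')]
158 [((566, -240, 81), 'R'), ((568, -222, 91), 'g'), ((559, -218, 87), 'g'), ((544, -220, 78), 'R')]
160 [((566, -241, 74), 'R'), ((562, -230, 77), 'R'), ((555, -223, 76), 'R'), ((546, -219, 74), 'R')]
162 [((565, -244, 66), 'R'), ((564, -228, 73), 'R'), ((557, -222, 72), 'R'), ((546, -219, 67), 'R')]
164 [((556, -256, 48), 'y'), ((562, -232, 64), 'R'), ((560, -219, 69), 'R'), ((1212, 586, 843), 'g')]
166 [((564, -247, 51), 'y'), ((559, -237, 53), 'g'), ((552, -229, 53), 'g'), ((545, -223, 52), 'y')]
168 [((567, -243, 49), 'y'), ((564, -232, 52), 'y'), ((558, -224, 53), 'y'), ((549, -218, 50), 'y')]
170 [((571, -240, 46), 'y'), ((567, -229, 49), 'y'), ((558, -225, 46), 'y'), ((553, -214, 49), 'y')]
```

View pics/h2.png

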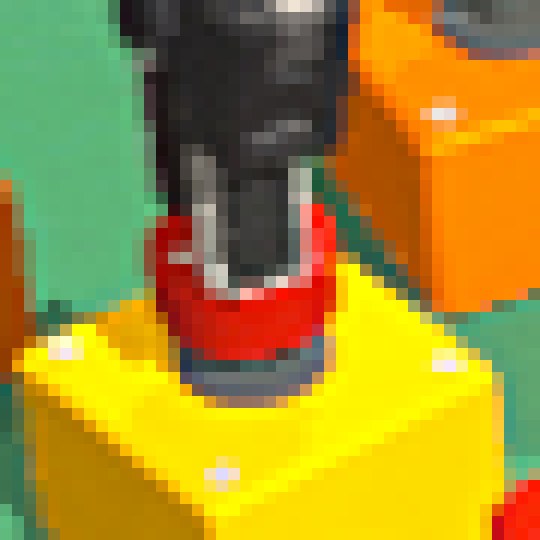

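The fingers are resting on top of the head, not around it, so the true tips are higher than I assumed. The head did go down, with its top at about 83 mm. I'll lift, open and measure where the tips really are.

>>> drive_tool(motion=[{"tx":0,"ty":0,"tz":-0.02,"ax":0,"ay":0,"az":0,"fingers":25},{"tx":0,"ty":0,"tz":-0.042,"ax":0,"ay":0,"az":0,"fingers":50},{"tx":0,"ty":0,"tz":-0.042,"ax":0,"ay":0,"az":0,"fingers":50},{"tx":0,"ty":0,"tz":-0.042,"ax":0,"ay":0,"az":0,"fingers":50},{"tx":0,"ty":0,"tz":-0.042,"ax":0,"ay":0,"az":0,"fingers":50}])

```text
clock: 4.22
tcp_pos: [0.5457, -0.2365, 0.0997]
ee_rot: [0.979, -0.202, -0.001, -0.0]
ft_force: [-0.6, 0.2, -0.2]
width: 0.0501
gripper_force: 0.0
```

```bash
python3 - <<'E'
from h import *
p,d=grab_frame("scene");P=cloud("scene",d);hsv=cv2.cvtColor(p,cv2.COLOR_RGB2HSV)
m=(hsv[...,1]<90)&(abs(P[...,0]-.546)<.06)&(abs(P[...,1]+.238)<.06)&(P[...,2]>.06)&(P[...,2]<.17)
k,l,st,c=cv2.connectedComponentsWithStats(m.astype(np.uint8))
for i in range(1,k):
    if st[i,4]>15:
        q=P[l==i];print(st[i],np.percentile(q[:,2],[0,2,5,10]).round(4),q[np.argsort(q[:,2])[:8]].round(3).tolist())
H,S=hsv[...,0].astype(int),hsv[...,1]
m=((H<5)|(H>174))&(S>170)&(abs(P[...,0]-.546)<.03)&(abs(P[...,1]+.238)<.03);q=P[m];print("head",len(q),np.percentile(q[:,2],[50,80,97]))
s=read_state();print(s["tcp_pos"],s["width"],s["joint_pos"])
cv2.imwrite("pics/h3.png",cv2.resize(p[100:200,206:306],(500,500),interpolation=3)[...,::-1])
E
```

```text
[243 119  21  30 176] [0.1236 0.1254 0.1264 0.1303] [[0.558, -0.21, 0.124], [0.565, -0.21, 0.124], [0.558, -0.206, 0.125], [0.538, -0.26, 0.125], [0.569, -0.212, 0.125], [0.557, -0.204, 0.126], [0.568, -0.21, 0.126], [0.54, -0.261, 0.126]]
head 162 [0.08186673 0.08391218 0.08629308]
[ 0.54553896 -0.23658697  0.09942245] 0.04996750531508854 [-1.37537395e-01  4.34310503e-01 -2.13741352e-01 -9.52615963e-04
 -9.26100210e-01  1.30271471e+00]
```

View pics/h3.png

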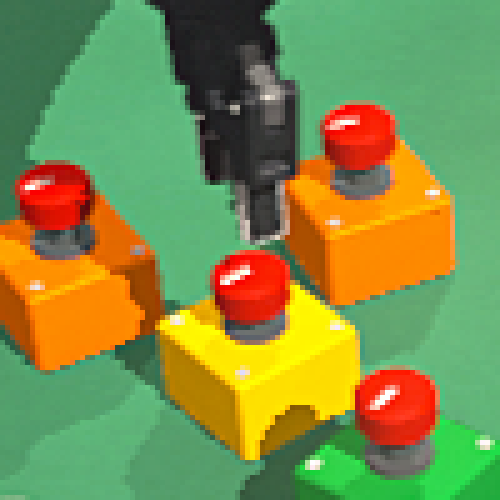

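Pressed with no turn (top at about 84 mm). The tips sit about 24 mm above the reported TCP, so I'll allow for that, then descend and grip.

In the tool's units: 58 mm / 1000 = 0.058, 50 mm / 1000 = 0.05.

>>> drive_tool(motion=[{"tx":0,"ty":0,"tz":0.015,"ax":0,"ay":0,"az":0,"fingers":56},{"tx":0,"ty":0,"tz":0.03,"ax":0,"ay":0,"az":0,"fingers":56},{"tx":0,"ty":0,"tz":0.04,"ax":0,"ay":0,"az":0,"fingers":56},{"tx":0,"ty":0,"tz":0.05,"ax":0,"ay":0,"az":0,"fingers":56},{"tx":0,"ty":0,"tz":0.058,"ax":0,"ay":0,"az":0,"fingers":56},{"tx":0,"ty":0,"tz":0.058,"ax":0,"ay":0,"az":0,"fingers":56}])

```text
clock: 4.77
tcp_pos: [0.5453, -0.2368, 0.0407]
ee_rot: [0.979, -0.202, -0.002, -0.0]
ft_force: [-0.9, 0.6, -0.3]
width: 0.0556
gripper_force: 0.0
```

>>> drive_tool(motion=[{"tx":0,"ty":0,"tz":0,"ax":0,"ay":0,"az":0,"fingers":34},{"tx":0,"ty":0,"tz":0,"ax":0,"ay":0,"az":0,"fingers":34},{"tx":0,"ty":0,"tz":0,"ax":0,"ay":0,"az":0,"fingers":34},{"tx":0,"ty":0,"tz":0,"ax":0,"ay":0,"az":0,"fingers":34},{"tx":0,"ty":0,"tz":0,"ax":0,"ay":0,"az":0,"fingers":34},{"tx":0,"ty":0,"tz":0,"ax":0,"ay":0,"az":0,"fingers":34}], force=30)

```text
clock: 5.27
tcp_pos: [0.5451, -0.2399, 0.0441]
ee_rot: [0.979, -0.202, -0.001, 0.002]
ft_force: [-4.7, -10.4, -0.6]
width: 0.0388
gripper_force: 31.3
```

In the tool's units: -3.2 mm / 1000 = -0.0032, 3 mm / 1000 = 0.003, 28 degrees / 229.1831 = 0.1222.

>>> drive_tool(motion=[{"tx":0,"ty":0.003,"tz":0,"ax":0,"ay":0,"az":0,"fingers":34},{"tx":0,"ty":0.003,"tz":-0.0008,"ax":0,"ay":0,"az":0.0305,"fingers":34},{"tx":0,"ty":0.003,"tz":-0.0016,"ax":0,"ay":0,"az":0.0611,"fingers":34},{"tx":0,"ty":0.003,"tz":-0.0024,"ax":0,"ay":0,"az":0.0916,"fingers":34},{"tx":0,"ty":0.003,"tz":-0.0032,"ax":0,"ay":0,"az":0.1222,"fingers":34},{"tx":0,"ty":0.003,"tz":-0.0032,"ax":0,"ay":0,"az":0.1222,"fingers":34}])

```text
clock: 5.77
tcp_pos: [0.545, -0.2405, 0.0472]
ee_rot: [0.901, -0.434, -0.0, 0.0]
ft_force: [-3.4, -3.0, 2.0]
width: 0.0387
gripper_force: 31.5
```

In the tool's units: -3.1 mm / 1000 = -0.0031, -2.4 mm / 1000 = -0.0024, 27.5 degrees / 229.1831 = 0.12.

>>> drive_tool(motion=[{"tx":0,"ty":0,"tz":-0.0008,"ax":0,"ay":0,"az":0.0305,"fingers":34},{"tx":0,"ty":0,"tz":-0.0016,"ax":0,"ay":0,"az":0.0611,"fingers":34},{"tx":0,"ty":0,"tz":-0.0024,"ax":0,"ay":0,"az":0.0916,"fingers":34},{"tx":0,"ty":0,"tz":-0.0031,"ax":0,"ay":0,"az":0.12,"fingers":34},{"tx":0,"ty":0,"tz":-0.0031,"ax":0,"ay":0,"az":0.12,"fingers":34},{"tx":0,"ty":0,"tz":-0.0031,"ax":0,"ay":0,"az":0.12,"fingers":34}])

```text
clock: 6.27
tcp_pos: [0.5449, -0.2407, 0.0502]
ee_rot: [0.774, -0.633, -0.0, 0.001]
ft_force: [-4.3, -3.9, 2.1]
width: 0.0387
gripper_force: 31.6
```

```bash
python3 - <<'E'
from h import *
s=read_state();print(s["wrist_torque"],s["joint_pos"][5])
E
python3 head.py
```

```text
[-1.04874639  0.91785552  0.31525703] 0.34326788795311
118 zmax [0.0899 0.0908 0.0918]
```

In the tool's units: -100 mm / 1000 = -0.1, -60 mm / 1000 = -0.06.

>>> drive_tool(motion=[{"tx":0,"ty":0,"tz":0,"ax":0,"ay":0,"az":0,"fingers":58},{"tx":0,"ty":0,"tz":0,"ax":0,"ay":0,"az":0,"fingers":58},{"tx":0,"ty":0,"tz":0,"ax":0,"ay":0,"az":0,"fingers":58},{"tx":0,"ty":0,"tz":-0.02,"ax":0,"ay":0,"az":0,"fingers":58},{"tx":0,"ty":0,"tz":-0.06,"ax":0,"ay":0,"az":0,"fingers":58},{"tx":0,"ty":0,"tz":-0.1,"ax":0,"ay":0,"az":0,"fingers":58},{"tx":0,"ty":0,"tz":-0.1,"ax":0,"ay":0,"az":0,"fingers":58}])

```text
clock: 6.9
tcp_pos: [0.5514, -0.2414, 0.1588]
ee_rot: [0.774, -0.633, 0.008, -0.003]
ft_force: [1.5, -0.4, 1.2]
width: 0.0581
gripper_force: 0.0
```

```bash
python3 head.py; python3 - <<'E'
from h import *
s=read_state();print(s["tcp_pos"],s["ee_rot"])
from scipy.spatial.transform import Rotation as R
q=R.from_quat(s["ee_rot"]).as_matrix()
a=np.array([.949,.314,0]);t=np.array([.4325,.1000,0])+a*.008   # grasp point
d=t-s["tcp_pos"];d[2]=0;print("tool shift mm",(q.T@d*1000).round(1),"tool x yaw",np.degrees(np.arctan2(q[1,0],q[0,0])))
E
```

```text
173 zmax [0.0903 0.0916 0.0923]
[ 0.54943125 -0.24044089  0.15503592] [ 0.77366424 -0.63356559  0.00553677 -0.00276228]
tool shift mm [-357.8   39.6   -2.3] tool x yaw -78.63079139333509
```

View pics/h.png

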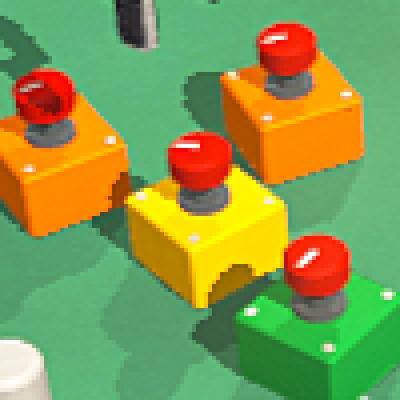

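In the tool's units: -320 mm / 1000 = -0.32, -280 mm / 1000 = -0.28, -56 degrees / 229.1831 = -0.2443.

>>> drive_tool(motion=[{"tx":-0.04,"ty":0.005,"tz":0,"ax":0,"ay":0,"az":-0.0305,"fingers":45},{"tx":-0.08,"ty":0.01,"tz":0,"ax":0,"ay":0,"az":-0.0611,"fingers":45},{"tx":-0.12,"ty":0.015,"tz":0,"ax":0,"ay":0,"az":-0.0916,"fingers":45},{"tx":-0.16,"ty":0.02,"tz":0,"ax":0,"ay":0,"az":-0.1222,"fingers":45},{"tx":-0.2,"ty":0.025,"tz":0,"ax":0,"ay":0,"az":-0.1527,"fingers":45},{"tx":-0.24,"ty":0.03,"tz":0,"ax":0,"ay":0,"az":-0.1833,"fingers":45},{"tx":-0.28,"ty":0.035,"tz":0,"ax":0,"ay":0,"az":-0.2138,"fingers":45},{"tx":-0.32,"ty":0.04,"tz":0,"ax":0,"ay":0,"az":-0.2443,"fingers":45}])

```text
clock: 7.62
tcp_pos: [0.4428, 0.068, 0.149]
ee_rot: [0.981, -0.194, -0.0, -0.0]
ft_force: [1.3, 0.4, 1.2]
width: 0.0453
gripper_force: 0.0
```

In the tool's units: -41 degrees / 229.1831 = -0.1789.

>>> drive_tool(motion=[{"tx":0,"ty":0,"tz":0,"ax":0,"ay":0,"az":-0.0305,"fingers":45},{"tx":0,"ty":0,"tz":0,"ax":0,"ay":0,"az":-0.0611,"fingers":45},{"tx":0,"ty":0,"tz":0,"ax":0,"ay":0,"az":-0.0916,"fingers":45},{"tx":0,"ty":0,"tz":0,"ax":0,"ay":0,"az":-0.1222,"fingers":45},{"tx":0,"ty":0,"tz":0,"ax":0,"ay":0,"az":-0.1527,"fingers":45},{"tx":0,"ty":0,"tz":0,"ax":0,"ay":0,"az":-0.1789,"fingers":45},{"tx":0,"ty":0,"tz":0,"ax":0,"ay":0,"az":-0.1789,"fingers":45},{"tx":0,"ty":0,"tz":0,"ax":0,"ay":0,"az":-0.1789,"fingers":45}])

```text
clock: 8.28
tcp_pos: [0.4437, 0.0663, 0.149]
ee_rot: [0.988, 0.158, -0.0, -0.0]
ft_force: [0.3, -0.5, -0.0]
width: 0.0454
gripper_force: 0.0
```

```bash
cat > to.py <<'E'
from h import *
import sys
from scipy.spatial.transform import Rotation as R
def to(t,yaw):
    s=read_state();q=R.from_quat(s["ee_rot"]).as_matrix();d=np.array(t)-s["tcp_pos"]
    print("tcp",s["tcp_pos"].round(4),"shift mm",(q.T@d*1000).round(1),"yaw",np.degrees(np.arctan2(q[1,0],q[0,0])).round(2),"az",(np.degrees(np.arctan2(q[1,0],q[0,0]))-yaw).round(2),"tilt",(q[:2,2]).round(4))
E
python3 - <<'E'
from to import *
to([.440,.1025,.155],18.2)
# tip height of fingers
p,d=grab_frame("scene");P=cloud("scene",d);hsv=cv2.cvtColor(p,cv2.COLOR_RGB2HSV)
m=(hsv[...,1]<90)&(abs(P[...,0]-.44)<.07)&(abs(P[...,1]-.1)<.07)&(P[...,2]>.1)&(P[...,2]<.26)
q=P[m];q=q[np.argsort(q[:,2])];print(len(q),q[:12].round(3).tolist())
E
```

```text
tcp [0.4437 0.0663 0.149 ] shift mm [  7.7 -35.5  -6. ] yaw 18.13 az -0.07 tilt [-0.0005  0.0001]
679 [[0.446, 0.095, 0.173], [0.462, 0.043, 0.173], [0.438, 0.094, 0.174], [0.462, 0.045, 0.175], [0.45, 0.093, 0.177], [0.449, 0.094, 0.177], [0.457, 0.046, 0.178], [0.448, 0.096, 0.178], [0.465, 0.044, 0.178], [0.448, 0.093, 0.179], [0.465, 0.047, 0.179], [0.462, 0.039, 0.179]]
```

In the tool's units: 135 mm / 1000 = 0.135, 125 mm / 1000 = 0.125.

>>> drive_tool(motion=[{"tx":0.008,"ty":-0.035,"tz":0.01,"ax":0,"ay":0,"az":0,"fingers":45},{"tx":0.008,"ty":-0.035,"tz":0.045,"ax":0,"ay":0,"az":0,"fingers":45},{"tx":0.008,"ty":-0.035,"tz":0.08,"ax":0,"ay":0,"az":0,"fingers":45},{"tx":0.008,"ty":-0.035,"tz":0.11,"ax":0,"ay":0,"az":0,"fingers":45},{"tx":0.008,"ty":-0.035,"tz":0.125,"ax":0,"ay":0,"az":0,"fingers":45},{"tx":0.008,"ty":-0.035,"tz":0.135,"ax":0,"ay":0,"az":0,"fingers":45},{"tx":0.008,"ty":-0.035,"tz":0.135,"ax":0,"ay":0,"az":0,"fingers":45},{"tx":0.008,"ty":-0.035,"tz":0.135,"ax":0,"ay":0,"az":0,"fingers":45}])

```text
clock: 9.0
tcp_pos: [0.4405, 0.1018, 0.0141]
ee_rot: [0.987, 0.158, -0.001, 0.0]
ft_force: [-0.5, 0.2, 0.4]
width: 0.0453
gripper_force: 0.0
```

```bash
python3 - <<'E'
from to import *
to([.440,.1025,-.017],18.2)
p,d=grab_frame("scene");P=cloud("scene",d);hsv=cv2.cvtColor(p,cv2.COLOR_RGB2HSV)
m=(hsv[...,1]<90)&(abs(P[...,0]-.44)<.07)&(abs(P[...,1]-.1)<.07)&(P[...,2]>.024)&(P[...,2]<.26)
q=P[m];q=q[np.argsort(q[:,2])];print(len(q),q[:12].round(3).tolist())
cv2.imwrite("pics/s1.png",cv2.resize(p[160:260,340:440],(600,600),interpolation=3)[...,::-1])
E
```

```text
tcp [0.4405 0.1018 0.0141] shift mm [-0.2 -0.8 31.1] yaw 18.2 az -0.0 tilt [-0.001  -0.0008]
2160 [[0.44, 0.132, 0.04], [0.446, 0.128, 0.041], [0.444, 0.129, 0.041], [0.462, 0.08, 0.043], [0.461, 0.082, 0.043], [0.46, 0.084, 0.043], [0.457, 0.073, 0.044], [0.461, 0.079, 0.045], [0.446, 0.133, 0.045], [0.447, 0.08, 0.045], [0.455, 0.083, 0.045], [0.443, 0.133, 0.046]]
```

View pics/s1.png

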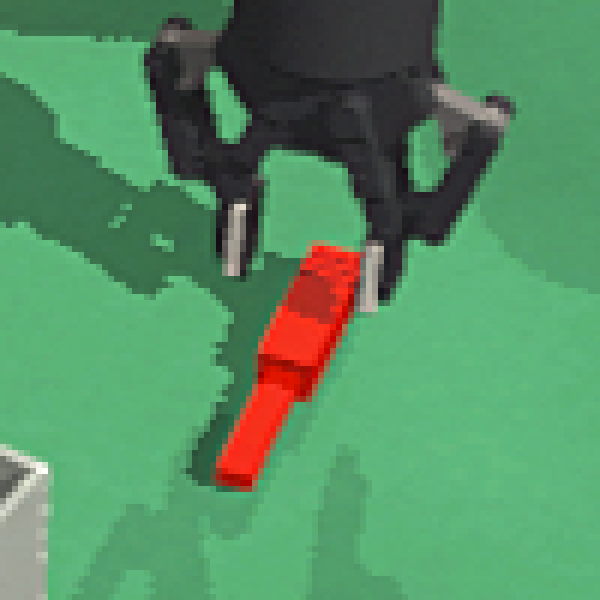

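The picture shows the open fingers either side of the handle, with tips at (235,270) and (370,310). They are about 26 mm above the TCP reading, so I go down 32 mm more and grip.

In the tool's units: 32 mm / 1000 = 0.032, 24 mm / 1000 = 0.024.

>>> drive_tool(motion=[{"tx":0,"ty":-0.001,"tz":0.012,"ax":0,"ay":0,"az":0,"fingers":45},{"tx":0,"ty":-0.001,"tz":0.024,"ax":0,"ay":0,"az":0,"fingers":45},{"tx":0,"ty":-0.001,"tz":0.032,"ax":0,"ay":0,"az":0,"fingers":45},{"tx":0,"ty":-0.001,"tz":0.032,"ax":0,"ay":0,"az":0,"fingers":45},{"tx":0,"ty":-0.001,"tz":0.032,"ax":0,"ay":0,"az":0,"fingers":45}])

```text
clock: 9.47
tcp_pos: [0.4406, 0.103, -0.0172]
ee_rot: [0.987, 0.159, 0.0, -0.0]
ft_force: [0.4, -0.5, 0.3]
width: 0.0452
gripper_force: 0.0
```

>>> drive_tool(motion=[{"tx":0,"ty":0,"tz":0,"ax":0,"ay":0,"az":0,"fingers":16},{"tx":0,"ty":0,"tz":0,"ax":0,"ay":0,"az":0,"fingers":16},{"tx":0,"ty":0,"tz":0,"ax":0,"ay":0,"az":0,"fingers":16},{"tx":0,"ty":0,"tz":0,"ax":0,"ay":0,"az":0,"fingers":16},{"tx":0,"ty":0,"tz":0,"ax":0,"ay":0,"az":0,"fingers":16},{"tx":0,"ty":0,"tz":0,"ax":0,"ay":0,"az":0,"fingers":16},{"tx":0,"ty":0,"tz":0,"ax":0,"ay":0,"az":0,"fingers":16}], force=40)

```text
clock: 10.05
tcp_pos: [0.441, 0.1033, -0.0167]
ee_rot: [0.987, 0.159, 0.001, -0.0]
ft_force: [-0.9, 0.3, 5.3]
width: 0.021
gripper_force: 40.1
```

In the tool's units: -40 mm / 1000 = -0.04, -25 mm / 1000 = -0.025, 10.5 degrees / 229.1831 = 0.0458.

>>> drive_tool(motion=[{"tx":0,"ty":0,"tz":-0.01,"ax":0,"ay":0,"az":0,"fingers":16},{"tx":0,"ty":0,"tz":-0.025,"ax":0,"ay":0,"az":0,"fingers":16},{"tx":0,"ty":0,"tz":-0.04,"ax":0,"ay":0,"az":0.0218,"fingers":16},{"tx":0,"ty":0,"tz":-0.04,"ax":0,"ay":0,"az":0.0458,"fingers":16},{"tx":0,"ty":0,"tz":-0.04,"ax":0,"ay":0,"az":0.0458,"fingers":16},{"tx":0,"ty":0,"tz":-0.04,"ax":0,"ay":0,"az":0.0458,"fingers":16},{"tx":0,"ty":0,"tz":-0.04,"ax":0,"ay":0,"az":0.0458,"fingers":16}])

```text
clock: 10.63
tcp_pos: [0.4398, 0.1026, 0.0221]
ee_rot: [0.998, 0.068, -0.0, 0.0]
ft_force: [-0.1, 0.2, -0.5]
width: 0.0212
gripper_force: 39.3
```

```bash
cat > sp.py <<'E'
from to import *
# spudger in hand + slot rim, both views
def run():
  for n in("scene","top"):
    p,d=grab_frame(n);P=cloud(n,d);hsv=cv2.cvtColor(p,cv2.COLOR_RGB2HSV);H,S,V=[hsv[...,i].astype(int) for i in range(3)]
    s=read_state();c=s["tcp_pos"]
    m=((H<5)|(H>174))&(S>150)&(np.hypot(P[...,0]-c[0],P[...,1]-c[1])<.13)&(P[...,1]>.0)
    q=P[m]; 
    vv,uu=np.nonzero(m);b=q[:,0]>c[0]+.05
    print(n,len(q),"blade n",b.sum())
    if b.sum()<5: continue
    B=q[b];vx,vy,vz,x0,y0,z0=cv2.fitLine(B.astype(np.float32),cv2.DIST_HUBER,0,.01,.01).ravel()
    sg=np.sign(vx);a=np.array([vx,vy,vz])*sg;t=(B-[x0,y0,z0])@a
    e=np.array([x0,y0,z0])+a*np.percentile(t,99)
    top=B[:,2]
    print("  yaw",np.degrees(np.arctan2(a[1],a[0])).round(2),"pitch",np.degrees(np.arcsin(a[2])).round(2),"tip",e.round(4),"mid",B.mean(0).round(4),"z hi",np.percentile(top,[50,90]).round(4),"tmax",t.max().round(4))
    # top edge slope: z of the highest surface vs along
    tt=np.linspace(t.min(),t.max(),5)
    print("  sections",[np.r_[np.median(B[(t>=l)&(t<=h)],0),len(B[(t>=l)&(t<=h)])].round(4).tolist() for l,h in zip(tt[:-1],tt[1:])])
    y=(H>18)&(H<34)&(S>140)&(V>80)&(abs(P[...,0]-.633)<.03)&(abs(P[...,1]-.06)<.04)
    if y.sum(): print("  rim",y.sum(),P[y].mean(0).round(4),P[y].min(0).round(4),P[y].max(0).round(4))
  to([.5,.04,.023],7.7)
if __name__=="__main__": run()
E
python3 sp.py
```

```text
scene 283 blade n 89
  yaw 7.97 pitch -1.68 tip [0.5276 0.1158 0.0513] mid [0.5104 0.1134 0.0518] z hi [0.0521 0.0534] tmax 0.0175
  sections [[0.4944, 0.1095, 0.052, 22.0], [0.5049, 0.1141, 0.0524, 19.0], [0.514, 0.113, 0.0521, 21.0], [0.5244, 0.115, 0.0522, 27.0]]
top 87 blade n 48
  yaw 18.91 pitch 1.52 tip [0.5225 0.1148 0.053 ] mid [0.5138 0.1118 0.0528] z hi [0.0527 0.0548] tmax 0.0095
  sections [[0.5044, 0.1067, 0.0525, 5.0], [0.5085, 0.111, 0.053, 12.0], [0.5151, 0.1134, 0.0529, 17.0], [0.5198, 0.1138, 0.0521, 14.0]]
  rim 33 [0.6316 0.0587 0.0472] [0.6288 0.0474 0.0192] [0.6358 0.0707 0.0622]
tcp [0.4399 0.1026 0.0219] shift mm [51.  70.2 -1.1] yaw 7.81 az 0.11 tilt [-0.0011 -0.0007]
```

In the tool's units: 74 mm / 1000 = 0.074, 69.5 mm / 1000 = 0.0695.

>>> drive_tool(motion=[{"tx":0.015,"ty":0.025,"tz":-0.0014,"ax":0,"ay":0,"az":0,"fingers":16},{"tx":0.035,"ty":0.05,"tz":-0.0014,"ax":0,"ay":0,"az":0,"fingers":16},{"tx":0.055,"ty":0.065,"tz":-0.0014,"ax":0,"ay":0,"az":0,"fingers":16},{"tx":0.07,"ty":0.0695,"tz":-0.0014,"ax":0,"ay":0,"az":0,"fingers":16},{"tx":0.074,"ty":0.0695,"tz":-0.0014,"ax":0,"ay":0,"az":0,"fingers":16},{"tx":0.074,"ty":0.0695,"tz":-0.0014,"ax":0,"ay":0,"az":0,"fingers":16},{"tx":0.074,"ty":0.0695,"tz":-0.0014,"ax":0,"ay":0,"az":0,"fingers":16}])

```text
clock: 11.32
tcp_pos: [0.5218, 0.0439, 0.0231]
ee_rot: [0.998, 0.068, -0.001, 0.0]
ft_force: [0.5, 1.0, 0.0]
width: 0.0211
gripper_force: 39.4
```

```bash
sed -i 's/to(\[.5,.04,.023\],7.7)/to([.528,.0446,.0233],7.7)/' sp.py; python3 sp.py
```

```text
scene 261 blade n 72
  yaw 9.39 pitch 0.59 tip [0.604  0.057  0.0536] mid [0.5878 0.0543 0.0534] z hi [0.0536 0.0554] tmax 0.0169
  sections [[0.576, 0.0524, 0.0529, 19.0], [0.5831, 0.0542, 0.0539, 16.0], [0.5926, 0.0545, 0.0536, 20.0], [0.5986, 0.0555, 0.0538, 17.0]]
top 76 blade n 0
tcp [0.5216 0.0441 0.0235] shift mm [6.4 0.4 0.2] yaw 7.8 az 0.1 tilt [-0.0016 -0.0004]
```

Aligned to within about 1 mm, so I insert slowly.

In the tool's units: 38 mm / 1000 = 0.038, 34 mm / 1000 = 0.034.

>>> drive_tool(motion=[{"tx":0.008,"ty":0.0005,"tz":0,"ax":0,"ay":0,"az":0,"fingers":16},{"tx":0.016,"ty":0.0005,"tz":0,"ax":0,"ay":0,"az":0,"fingers":16},{"tx":0.022,"ty":0.0005,"tz":0,"ax":0,"ay":0,"az":0,"fingers":16},{"tx":0.026,"ty":0.0005,"tz":0,"ax":0,"ay":0,"az":0,"fingers":16},{"tx":0.03,"ty":0.0005,"tz":0,"ax":0,"ay":0,"az":0,"fingers":16},{"tx":0.034,"ty":0.0005,"tz":0,"ax":0,"ay":0,"az":0,"fingers":16},{"tx":0.038,"ty":0.0005,"tz":0,"ax":0,"ay":0,"az":0,"fingers":16},{"tx":0.038,"ty":0.0005,"tz":0,"ax":0,"ay":0,"az":0,"fingers":16}])

```text
clock: 12.08
tcp_pos: [0.5616, 0.0487, 0.0238]
ee_rot: [0.998, 0.068, 0.0, -0.0]
ft_force: [-0.8, 0.7, -1.1]
width: 0.0206
gripper_force: 39.4
```

```bash
python3 sp.py; python3 -c "
from h import *
s=read_state();print(s['ft_force'],s['wrist_torque'])"
```

```text
scene 193 blade n 16
  yaw -83.57 pitch -0.0 tip [0.6412 0.0527 0.0532] mid [0.6406 0.0602 0.0532] z hi [0.053  0.0547] tmax 0.0062
  sections [[0.6391, 0.0665, 0.0529, 5.0], [0.641, 0.0616, 0.0533, 4.0], [0.6436, 0.0575, 0.0548, 3.0], [0.64, 0.0533, 0.0528, 4.0]]
top 90 blade n 0
tcp [0.5606 0.0485 0.0237] shift mm [-32.8  -0.5   0.4] yaw 7.74 az 0.04 tilt [-0.0004 -0.0001]
[-0.72216173  0.18983514 -0.52895268] [-0.03376608  0.02650467 -0.05480145]
```

The blade tip is visible inside the guard and there is no side load. Now I push the armature in.

In the tool's units: 22 mm / 1000 = 0.022, 21 mm / 1000 = 0.021.

>>> drive_tool(motion=[{"tx":0.004,"ty":0,"tz":0,"ax":0,"ay":0,"az":0,"fingers":16},{"tx":0.008,"ty":0,"tz":0,"ax":0,"ay":0,"az":0,"fingers":16},{"tx":0.012,"ty":0,"tz":0,"ax":0,"ay":0,"az":0,"fingers":16},{"tx":0.016,"ty":0,"tz":0,"ax":0,"ay":0,"az":0,"fingers":16},{"tx":0.019,"ty":0,"tz":0,"ax":0,"ay":0,"az":0,"fingers":16},{"tx":0.021,"ty":0,"tz":0,"ax":0,"ay":0,"az":0,"fingers":16},{"tx":0.022,"ty":0,"tz":0,"ax":0,"ay":0,"az":0,"fingers":16},{"tx":0.022,"ty":0,"tz":0,"ax":0,"ay":0,"az":0,"fingers":16}])

```text
clock: 12.85
tcp_pos: [0.5807, 0.0511, 0.0232]
ee_rot: [0.998, 0.067, -0.002, 0.0]
ft_force: [-4.9, 0.0, 0.4]
width: 0.0208
gripper_force: 39.5
```

```bash
python3 sp.py; python3 -c "
from h import *
s=read_state();print(s['ft_force'],s['wrist_torque'])"
```

```text
scene 202 blade n 90
  yaw 14.32 pitch -1.89 tip [0.6687 0.0664 0.0522] mid [0.6518 0.0615 0.0517] z hi [0.0531 0.0553] tmax 0.0267
  sections [[0.6416, 0.0592, 0.0525, 32.0], [0.6533, 0.0643, 0.0535, 36.0], [0.6621, 0.0643, 0.053, 21.0], [0.6821, 0.0634, 0.0578, 1.0]]
top 108 blade n 0
tcp [0.5808 0.0511 0.0233] shift mm [-53.2  -0.6   0.2] yaw 7.73 az 0.03 tilt [-0.0036 -0.0009]
[-4.7770508  -0.15614398  1.98849506] [-0.08388255  1.4185451   0.11914099]
```

In the tool's units: 1.5 mm / 1000 = 0.0015, 1 mm / 1000 = 0.001.

>>> drive_tool(motion=[{"tx":0.001,"ty":0,"tz":0,"ax":0,"ay":0,"az":0,"fingers":16},{"tx":0.0015,"ty":0,"tz":0,"ax":0,"ay":0,"az":0,"fingers":16},{"tx":0.0015,"ty":0,"tz":0,"ax":0,"ay":0,"az":0,"fingers":16},{"tx":0.0015,"ty":0,"tz":0,"ax":0,"ay":0,"az":0,"fingers":16},{"tx":0.0015,"ty":0,"tz":0,"ax":0,"ay":0,"az":0,"fingers":16},{"tx":0.0015,"ty":0,"tz":0,"ax":0,"ay":0,"az":0,"fingers":16}])

```text
clock: 13.45
tcp_pos: [0.581, 0.0511, 0.0231]
ee_rot: [0.998, 0.067, -0.003, 0.0]
ft_force: [-7.5, -0.2, 1.9]
width: 0.0212
gripper_force: 39.6
```

```bash
python3 sp.py; python3 head.py; python3 - <<'E'
from h import *
p,d=grab_frame("scene");P=cloud("scene",d);p0=np.load("scene0.npz")["p"]
for nm,(u,v) in dict(cap0=(255,244),cap1=(428,318),cap2=(467,283),cover=(209,213),fs=(175,188)).items():
    print(nm,np.abs(p[v-10:v+10,u-10:u+10].astype(int)-p0[v-10:v+10,u-10:u+10]).mean().round(1))
# armature: pale pixels above the blade near the slot
hsv=cv2.cvtColor(p,cv2.COLOR_RGB2HSV)
for nm,PP,im in(("now",P,p),("start",cloud("scene",np.load("scene0.npz")["d"]),p0)):
    R=np.array([.991,.134]);x=(PP[...,0]-.633)*R[0]+(PP[...,1]-.0588)*R[1];y=-(PP[...,0]-.633)*R[1]+(PP[...,1]-.0588)*R[0]
    m=(abs(y)<.013)&(x>.01)&(x<.045)&(PP[...,2]>.058)&(PP[...,2]<.08)
    print(nm,m.sum(),np.percentile(x[m],[5,50,95]).round(4) if m.any() else "", PP[m].mean(0) if m.any() else "")
E
```

```text
scene 197 blade n 90
  yaw 13.73 pitch 9.93 tip [0.6664 0.066  0.0557] mid [0.6511 0.0609 0.0509] z hi [0.053  0.0547] tmax 0.02
  sections [[0.6401, 0.0444, 0.039, 11.0], [0.6422, 0.0615, 0.053, 25.0], [0.6537, 0.0636, 0.0532, 32.0], [0.6624, 0.0645, 0.0535, 22.0]]
top 107 blade n 0
tcp [0.581  0.0511 0.0231] shift mm [-53.4  -0.7   0.1] yaw 7.72 az 0.02 tilt [-0.006  -0.0013]
168 zmax [0.0903 0.0916 0.0921]
cap0 1.6
cap1 1.7
cap2 9.1
cover 2.1
fs 1.8
now 18 [0.0406 0.0423 0.0442] [0.67496655 0.06464083 0.06028658]
start 34 [0.0199 0.0225 0.0247] [0.6551436  0.06162853 0.06270665]
```

The armature is at its stop: the push rose to 7.5 N with no further travel, and its upper edge has moved about 20 mm. The head is up and the bystanders look unmoved (cap2's pixels differ a little, probably from the arm's shadow), so I hand in.

```bash
python3 -c "
from rig import hand_in
print(hand_in())"
```

```text
the job is handed in; nothing more can be done
None
```

I handed the job in at about 13.5 s: the stop was pressed and turned back fully up, and the spudger is still held in the slot with the armature at its stop; no verdict came back.

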